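# Draw the core from a casting mould with a quick-thread puller

## Robot

A 6-joint arm with a two-finger parallel gripper is mounted at the origin on the work surface. World frame = base frame: x ahead of the robot, y to its left, z up, the work surface at z = 0. Lengths are in m, angles in rad, forces in N, time in s.
With the tool pointing down it reaches from about 0.25 to 0.775 m from the base axis. Payload 4 kg.
Tool frame: the origin (TCP) lies at the very end of the fingers, on their centre line; the grasp point (between the pads) lies 19 mm behind it (robot.hold_point_z is the distance from the TCP to the grasp point, in m); z points along the fingers, y is the line along which they close (so a half turn about z gives the same grasp; the last joint's range is limited). The gripper opens to 94 mm and grips with 3 to 60 N. Pads are 16 mm wide; open, the fingers measure 119 mm over their backs; the gripper's body (75 mm by 177 mm) begins 78 mm behind the grasp point.
Start: joints at [1.025, 0.087, 1.371, -0, 1.684, -0.103], TCP at [0.236, 0.497, 0.206] pointing down, gripper open.
Joint ranges: [-3.1, 3.1], [-0.76, 2.03], [0.27, 2.55], [-1.08, 4.22], [0.17, 2.65], [-2.57, 2.57]. Speed limits (rad/s): [2.79, 2.79, 3.14, 3.14, 3.14, 3.14].

## Interface

Orientations are given as [roll, pitch, yaw] about the fixed x, y, z axes, in that order (R = Rz(yaw) Ry(pitch) Rx(roll)).
In Python, from bench import robot gives the robot as it stands.
- The arm moves only by the tool carry_out, never from a script. Its argument "steps" is a list of rows, each a list of 3 entries, a list of its own where there are three numbers: the shift along the tool's x, y, z in m, then the turn about the tool's z in units of 10 degrees (1.0 is 10 degrees), then the closure, from -1 (fully open) to 1 (shut). In form: [[[tx, ty, tz], roll, jaw], ...]. A call has 1 to 10 rows; each row is the pose to reach, as a shift and turn from the pose commanded when the call began, along the tool's axes at that moment; what a row does not reach only later rows make up. A row lasts 1/8 s, in which the tool goes at most 62.5 mm and 10.7 degrees, less where a joint would pass 70% of its speed; a pose out of reach is approached as far as the arm can. A call with a gripper value outside its range is refused whole. The fingers move at their own pace and stop on an object; the grip force is fixed at half the most. Time passes only in rows, so rows that repeat a pose let the fingers close. It gives the time, the measured TCP pose, the force, the opening and the grip force at its end, in the units of the state.
- robot.get_obs(): the state, without advancing time (a new reading comes with each control period).
- robot.snapshot(name): name is "scene" or "top" or "wrist"; returns a dict with "image" (420x560x3 uint8, red, green, blue), "z_map" (420x560 float32, m along the optical axis (not along the pixel's ray), 0 where there is no reading), "mtx" (3x3 intrinsics, pixels), "R" (3x3) and "t" (3): a world point X has camera coordinates R X + t. Camera axes: x right, y down, z forward; pixel columns grow to the right and rows downward; lengths in m; the calibration is good to about 2 mm. A picture is of the moment at which its call begins.
- robot.close_job(): hands the job in; it is judged then, once.
The state is a dict: "time": time; "joint_positions": joint angles; "qvel": joint speeds; "joint_torque": joint torques, N m; "tool_pos": TCP position; "ee_rot": TCP orientation; "wrist_force": force on the tool from outside, world axes, zero at the start; "wrist_torque": the same for the moment, N m; "width": finger opening in m; "finger_force": force on a finger pad.
Only numpy, scipy, OpenCV 4.12 (cv2) and the standard library are available. Lean on these libraries where they do the work, as an engineer would, in place of code of your own. Each camera call takes 0.05 s, during which the arm holds its last target. There are 200 camera calls.

## Task

Take the puller from its stand, screw it clockwise into the core of the plaster mould (about an eighth of a turn) until it meets its stop, and draw the core straight up out of the mould. Stand the core upright in the low plywood tray with the puller still in it, and let go. Feel your way in and do not force anything: core and plaster chip easily; leave the jar, the offcut and the brush where they are.

Things in the scene. Friction and masses are not known exactly. Their poses are not given: they have to be found in the camera images.
- mould: Casting mould, fixed to the bench: white plaster in plywood boards, 150 x 130 mm, top 54 mm up. Origin: centre of underside; z up. A square pocket 67 x 67 mm, 40 mm deep, in the middle of its top holds the core by sprung rubber grips: drawing it takes about 8 to 18 N, clear once raised 40 mm. The plaster chips if the core is forced against it with over 60 N.
- core: Core: square grey resin block 64 x 64 x 40 mm, 0.28 kg. Origin: centre of its underside; z up, x and y along its sides, as the mould's. At the start it sits in the pocket, its top flush with the mould's, and cannot be gripped. A steel bush with a slot is set in its top. It chips if the puller bears on it with more than 40 N.
- socket (a point): Centre of the core's top, on its axis. Below is a round steel bush 42 mm across with a straight slot 36 x 12 mm through its 6 mm plate. THE BUSH HAS CREPT: its plate is 1 to 6 mm below the core's top and the slot's long direction within 0.45 rad of the core's x axis, neither measured; see them, or feel: turn the puller on it under light pressure till the lug drops through.
- thread (a point): Point on the core's axis 18 mm below its top. Fully through the slot the lug's underside rests 0 to 5 mm below this (as deep as the bush has crept). From there a turn clockwise from above (yaw decreasing) runs it down a quick thread: it sinks 3 mm by 0.8 rad (about 1 mm of play), where it meets a sprung stop (0.16 N m, 0.4 N m/rad, solid 0.6 rad on). From 0.6 rad it holds.
- puller: Puller, 0.2 kg, upright in the stand: steel rod 9 mm thick; at its foot a cross lug 32 mm long along x, 9 wide, 9 high; a shoulder 32 mm across, 28 to 34 mm up; a flat wooden grip 60 to 108 mm up, 26 mm wide along x, 16 mm thick along y (grip across the 16). Origin: on its axis, underside of the lug; z up. Screwed home, the shoulder is 2 to 9 mm above the core's top.
- stand: Fixed wooden stand block, 60 x 60 mm, 42 mm high, with a round hole 34 mm across and 36 mm deep in its top, in which the puller stands (its foot 6 mm above the bench). Origin: centre of its underside.
- tray: Fixed low plywood tray, 130 x 130 mm outside, walls 6 mm thick and 18 mm high, inner floor 6 mm or less above the bench. Origin: centre of its underside. The core goes in its middle.
- jar: Bystander: loose amber jar with white lid, 60 mm across, 80 mm high. Origin: centre of its underside.
- offcut: Bystander: loose wooden offcut 70 x 50 x 40 mm. Origin: centre of its underside.
- brush: Bystander: loose brush lying on the bench to the left, about 0.2 m long. Origin: its underside.
There are look-alikes about, which are no part of the job. Several things have the shape of the puller; the one meant has the colours described above. There is more than one size of the core; the job needs the smaller.

How it is judged:
On the way, in this order (a step that is already met when the one before it is completed fails the run):
1. the puller's lug is through the slot, inside the core, while the core is still in the mould (z of puller in the frame of core below 0.026 m and horizontal distance between puller and core below 0.006 m and z of core in the frame of mould below 0.02 m), for 0.1 s.
2. the core is drawn up clear of the mould, level, hanging on the puller (z of core in the frame of mould above 0.056 m and angle between core's own z axis and vertical below 0.2 rad and z of puller in the frame of core below 0.028 m and horizontal distance between puller and core below 0.015 m), for 0.1 s.
At the end, for the whole second after the job is handed in: The core stands flat and upright in the tray (centre within 30 mm of the tray's centre, within 10 mm of its height, tilt under 0.06 rad), at rest, with the puller's lug still inside it (its underside less than 28 mm above the core's underside) and the puller within 0.3 rad of upright, released (horizontal distance between core and tray below 0.03 m and z of core in the frame of tray below 0.01 m and angle between core's own z axis and vertical below 0.06 rad and linear speed of core below 0.02 m/s and z of puller in the frame of core below 0.028 m and angle between puller's own z axis and vertical below 0.3 rad and linear speed of puller below 0.03 m/s and contact force between the fingers and puller below 0.1 N); the robot touches nothing.
It fails at once if the puller bears on the core with more than 40 N (contact force between puller and core above 40 N).
It fails at once if the core is forced against the mould with more than 60 N (contact force between core and mould above 60 N).
It fails at once if the core is banged down in the tray (more than 25 N) (contact force between core and tray above 25 N).
It fails at once if a bystander is moved more than 20 mm (distance of any of jar, offcut, brush from where it was at the start of the episode above 0.02 m).
It also fails if it takes over 72 s, if anything falls off the work surface, if the arm or the gripper's body presses on something with over 40 N, if the wrist force passes 120 N, or if a joint passes its speed limit or range.

## Working session

There is one attempt and no reset: what is moved stays moved. The work goes in short steps, Python scripts to look and compute and a tool call to move; the robot and the scene stay as the last step left them, time stands still between calls to the robot, and variables do not carry over. Pictures are saved under pics/ and viewed, at most 10 in all, crops included, and the job is handed in when it is done.

Besides the shell and the picture viewer there is one more tool, called after "Call:" as name(argument=value, ...) on one line, values as JSON. carry_out: Moves the arm, as the interface text tells. Its arguments: {"type":"object","properties":{"steps":{"type":"array","items":{"type":"array"}}},"required":["steps"]}

```bash
mkdir -p pics
cat > h.py <<'E'
import numpy as np, cv2
from bench import robot
def snap(n,f=None):
    s=robot.snapshot(n)
    np.savez('/tmp/%s.npz'%n,**s)
    if f: cv2.imwrite('pics/'+f,cv2.cvtColor(s['image'],cv2.COLOR_RGB2BGR))
    return s
def load(n): return dict(np.load('/tmp/%s.npz'%n))
def ray(s,u,v,z):
    R,t,K=s['R'],s['t'],s['mtx']; c=-R.T@t
    d=R.T@np.linalg.inv(K)@np.array([u,v,1.]); return c+d*(z-c[2])/d[2]
def dep(s,u,v):
    z=s['z_map'][int(v),int(u)]; return s['R'].T@(np.linalg.inv(s['mtx'])@np.array([u,v,1.])*z-s['t'])
def cloud(s):
    z=s['z_map'];v,u=np.mgrid[:z.shape[0],:z.shape[1]]
    p=np.stack([u,v,np.ones_like(u)],-1)@np.linalg.inv(s['mtx']).T*z[...,None]
    return (p-s['t'])@s['R']
E
python3 - <<'E'
from h import *
a=snap('scene','s1.png');b=snap('top','t1.png')
print(robot.get_obs()); print(b['R'],b['t'],a['R'],a['t'])
E
```

```text
{'time': 0.1, 'joint_positions': array([ 1.02491081e+00,  8.78987346e-02,  1.37207735e+00, -1.55848493e-05,
        1.68359110e+00, -1.03151441e-01]), 'qvel': array([-0.0006326 , -0.00104644, -0.00299229,  0.00027269, -0.001219  ,
       -0.00042062]), 'joint_torque': array([ 2.97677223e-03, -3.41251123e+01, -3.03302836e+01,  7.19869486e-02,
        3.04328918e-02, -1.06229422e-04]), 'tool_pos': array([0.23540857, 0.49653904, 0.20442465]), 'ee_rot': array([-3.13962702e+00, -1.87908254e-04,  2.69885665e+00]), 'wrist_force': array([-0.42597363,  0.10984566, -0.42504813]), 'wrist_torque': array([ 0.03597804, -0.03542866, -0.01266971]), 'finger_force': 0.0, 'width': 0.0941662406005289}
[[-0.00276073 -0.99994481  0.01013699]
 [-0.99540496  0.00177765 -0.09573826]
 [ 0.09571496 -0.01035472 -0.99535492]] [0.02709846 0.59055133 0.88418191] [[-0.37232781  0.92790858 -0.01891191]
 [ 0.54606624  0.20254407 -0.8128884 ]
 [-0.75045563 -0.31298812 -0.58211234]] [ 0.19738449 -0.26127188  1.3597432 ]
```

View pics/s1.png

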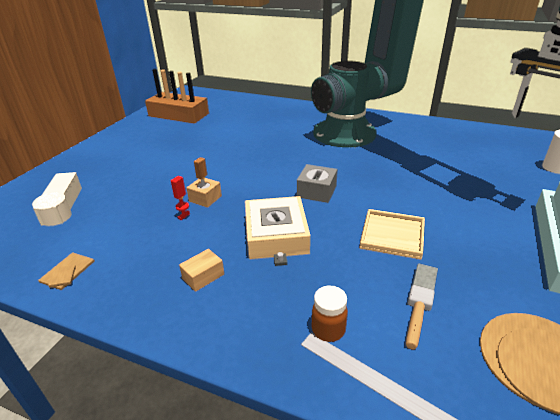

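View pics/t1.png

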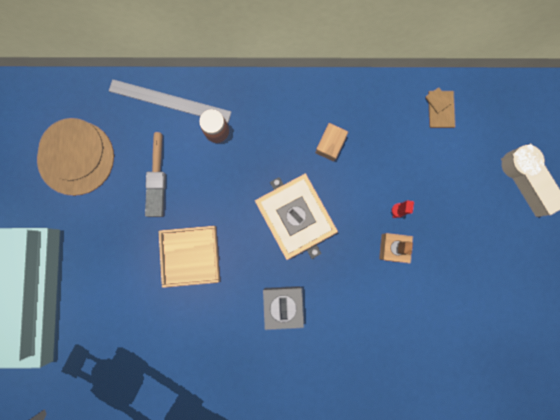

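Scene: the puller candidates are the wooden-grip one in the stand (scene 201,180; top 400,248) and the red one loose (scene 180,197; top 403,209). The wooden one in the stand fits the description. Core candidates are the grey block in the white mould (top 297,216) and the larger loose block (top 284,308). The one in the mould is meant. The tray is at top (190,256).

```bash
cat > m.py <<'E'
from h import *
b=load('top'); a=load('scene')
P=cloud(b); im=b['image'].astype(int); hsv=cv2.cvtColor(b['image'],cv2.COLOR_RGB2HSV)
def rect(mask,roi,z,name):
    x0,y0,x1,y1=roi; m=np.zeros(mask.shape,np.uint8); m[y0:y1,x0:x1]=mask[y0:y1,x0:x1]
    cs,_=cv2.findContours(m,cv2.RETR_EXTERNAL,cv2.CHAIN_APPROX_NONE); c=max(cs,key=cv2.contourArea)
    w=np.array([ray(b,u,v,z)[:2] for u,v in c[:,0]],np.float32)
    r=cv2.minAreaRect((w*1000)); print(name,r[0],r[1],r[2],cv2.contourArea(c)); return r
H=P[...,2]
rect((H>.045)&(H<.06),(245,165,350,270),.054,'mould')
rect((H>.033)&(H<.048),(375,230,420,270),.042,'stand')
rect((H>.012)&(H<.03),(145,215,235,300),.018,'tray')
g=(abs(im[...,0]-im[...,2])<25)&(im.max(-1)<190)
rect(g,(260,180,335,250),.054,'coretop')
for x0,y0,x1,y1,lo,hi in [(380,225,425,270,.09,.13)]:
    q=P[y0:y1,x0:x1].reshape(-1,3); q=q[(q[:,2]>lo)&(q[:,2]<hi)]; print('grip',len(q),q.mean(0),q.min(0),q.max(0))
    r=cv2.minAreaRect((q[:,:2]*1000).astype(np.float32));print(r)
for n,c in (('brush',(155,175)),('offcut',(333,142)),('jar',(212,120))): print(n,dep(b,*c))
A=cv2.cvtColor(a['image'],cv2.COLOR_RGB2BGR);B=cv2.cvtColor(b['image'],cv2.COLOR_RGB2BGR)
c1=cv2.resize(A[145:265,160:320],(560,420),interpolation=cv2.INTER_CUBIC)
cv2.imwrite('pics/c1.png',cv2.resize(np.hstack([c1[:, :]]),(640,480)))
E
python3 m.py
```

```text
mould (575.4408569335938, -2.3584747314453125) (149.15243530273438, 129.21847534179688) 28.2854061126709 3753.5
stand (504.01397705078125, -231.1562042236328) (62.190433502197266, 59.85725784301758) 83.07437133789062 502.0
tray (486.4288330078125, 243.03512573242188) (129.4693603515625, 130.22549438476562) 4.908270359039307 3118.0
coretop (574.8245239257812, -2.9126052856445312) (65.66098022460938, 65.4861831665039) 28.088842391967773 808.5
grip 134 [ 0.504036  -0.2297889  0.1093337] [ 0.49195756 -0.24095252  0.09003688] [ 0.51735301 -0.22295283  0.11658457]
((504.11334228515625, -231.72169494628906), (16.78787612915039, 25.617265701293945), 84.71619415283203)
brush [0.67389516 0.32406585 0.01711448]
offcut [ 0.7469568  -0.09084468  0.03823965]
jar [0.78596675 0.18248682 0.07799167]
```

View pics/c1.png

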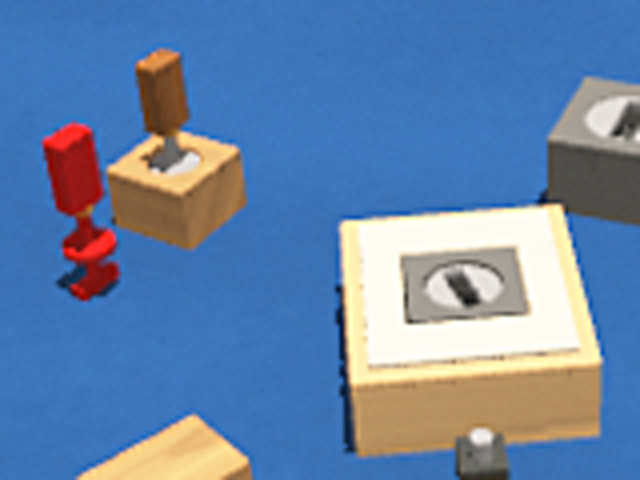

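The crop shows the wooden-grip puller standing in the stand, the loose red look-alike beside it, and the smaller grey core with its bush and dark slot in the white mould. Sizes check out: mould 149x129, core 65, stand 60, tray 130. Next I go above the mould for a wrist look.

```bash
cat >> h.py <<'E'
def go(x,y,z,yawdeg=None,obs=None):
    "shift in tool axes (tool taken as pointing down) and turn units to a target TCP"
    o=robot.get_obs(); R=cv2.Rodrigues(np.array([0,0,o['ee_rot'][2]]))[0]@np.diag([1,-1,-1])
    d=R.T@(np.array([x,y,z])-o['tool_pos'])
    tu=None if yawdeg is None else -((yawdeg-np.degrees(o['ee_rot'][2])+180)%360-180)/10
    print('shift',d.round(4),'turn',tu)
E
python3 - <<'E'
from h import *
go(.5,-.003,.26,174.7)
b=load('top');im=b['image'].astype(int)
m=np.zeros(im.shape[:2],np.uint8); g=im.max(-1)<75; print(im[205:228,284:312].max(-1)[::2,::1])
E
```

```text
shift [-0.4531 -0.338  -0.0556] turn -2.0066904228185423
[[185 157 151 152 153 156 156 156 154 155 155 152 152 154 154 153 154 156
  156 156 155 149 151 196 233 239 237 237]
 [152 155 157 157 157 153 149 149 168 188 194 194 194 192 184 168 151 147
  150 154 156 155 151 155 199 234 238 238]
 [157 157 157 153 150 158 166 147 129 152 188 204 207 206 206 204 203 194
  171 148 147 153 155 151 157 196 231 239]
 [158 158 152 148 161 146 107  85  87 104 124 153 184 203 207 207 206 205
  204 194 174 158 155 155 152 156 192 228]
 [158 156 158 185 191 162 122 100  98 101 104 102 113 149 185 203 206 205
  205 207 200 170 153 154 155 152 151 175]
 [158 156 164 195 211 209 193 158 122 107 108 111 110 108 125 160 190 205
  209 210 205 180 160 155 155 155 152 149]
 [158 157 167 196 207 208 208 207 193 161 126 110 109 110 110 108 120 157
  192 210 206 172 155 155 157 156 154 152]
 [159 155 154 176 201 208 209 209 208 205 189 160 124 106 104 103 101 100
  126 170 185 167 157 156 156 157 155 155]
 [154 158 157 165 177 197 207 208 207 207 209 207 190 153 117 103 108 127
  153 160 158 155 156 157 157 157 156 156]
 [141 154 157 157 151 156 174 194 206 211 211 211 212 210 191 161 161 166
  158 152 155 157 158 157 156 152 148 141]
 [174 149 154 158 158 156 154 153 162 172 175 176 177 179 173 164 163 160
  155 156 158 156 151 151 162 181 212 229]
 [230 183 150 154 158 159 158 157 157 157 156 157 157 155 156 157 157 156
  152 144 135 145 167 213 234 238 239 238]]
```

Call:
carry_out(steps=[[[-0.06,-0.04,-0.02],-0.5,-1],[[-0.12,-0.08,-0.05],-1,-1],[[-0.17,-0.12,-0.055],-2,-1],[[-0.22,-0.16,-0.055],-2,-1],[[-0.27,-0.2,-0.055],-2,-1],[[-0.32,-0.24,-0.055],-2,-1],[[-0.37,-0.28,-0.055],-2,-1],[[-0.42,-0.31,-0.055],-2,-1],[[-0.45,-0.33,-0.055],-2,-1],[[-0.45,-0.335,-0.055],-2,-1]])

```text
time: 1.35
tool_pos: [0.4994, -0.0016, 0.2589]
ee_rot: [-3.141, -0.003, 3.043]
wrist_force: [-0.9, 0.6, -0.7]
width: 0.0937
finger_force: 0.0
```

Run:
```python
from h import *
s=snap('wrist','w1.png'); print(s['R'].round(3),(-s['R'].T@s['t']).round(4))
go(.504,-.231,.2,174.7)
```

```text
[[ 0.098  0.995 -0.   ]
 [ 0.966 -0.095  0.241]
 [ 0.24  -0.024 -0.97 ]] [0.4302 0.0046 0.4385]
shift [-0.0274 -0.2281  0.0592] turn -0.031005766902407573
```

View pics/w1.png

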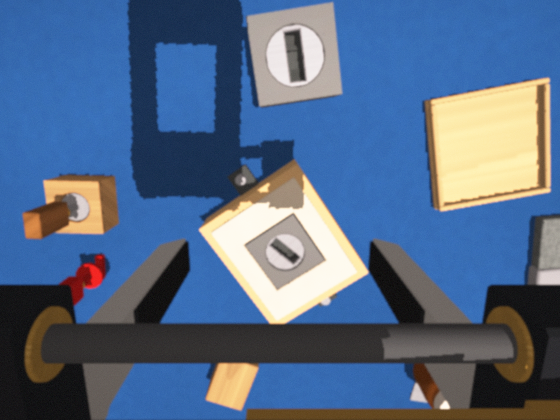

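The wrist view shows the mould centred at about (285,245), the core at (285,251), and the dark slot running from (272,240) to (298,262). I measure the core corners, bush disc and slot.

Run:
```python
from h import *
s=load('wrist');im=s['image'].astype(int);x=im.max(-1)
def fit(m,z,n):
    cs,_=cv2.findContours(m.astype(np.uint8),cv2.RETR_EXTERNAL,cv2.CHAIN_APPROX_NONE)
    c=max(cs,key=cv2.contourArea); w=np.array([ray(s,u,v,z)[:2]*1000 for u,v in c[:,0]],np.float32)
    print(n,cv2.minAreaRect(w),cv2.contourArea(c),cv2.boundingRect(c));
    return c
roi=np.zeros(x.shape,bool);roi[205:300,235:335]=1
P=cloud(s)
c=fit(roi&(x<215)&(P[...,2]>.03)|roi&(P[...,2]<=.03)&False,.054,'core')
print(np.percentile(x[205:300,235:335],[5,25,50,75,95]))
disc=np.zeros(x.shape,np.uint8);cv2.circle(disc,(285,251),17,1,-1)
c=fit((disc>0)&(x<125),.051,'slot')
print(x[236:268:2,262:310:2])
print('plate',np.median(P[[246,255,258,244],[294,277,280,291]],0), 'coretop',dep(s,285,225),dep(s,285,280),dep(s,262,245),dep(s,312,255), 'mould',dep(s,240,240),dep(s,285,305),dep(s,335,262))
```

```text
core ((576.326904296875, -3.0733108520507812), (66.71773529052734, 66.25337219238281), 28.367633819580078) 3220.5 (245, 213, 80, 77)
[150. 177. 253. 254. 254.]
slot ((576.2175903320312, -3.191558837890625), (34.141780853271484, 10.574628829956055), 44.79145050048828) 231.5 (271, 240, 28, 23)
[[174 175 174 175 172 174 180 197 226 230 231 230 231 232 228 215 195 174
  174 177 178 177 173 147]
 [172 171 173 174 178 192 188 163 208 230 229 230 231 229 232 227 227 209
  178 174 176 174 177 164]
 [172 172 173 171 198 207 142 111 131 191 227 230 229 229 229 228 227 230
  218 177 172 173 175 174]
 [172 173 169 181 202 154 108 102 105 121 178 221 230 229 227 227 229 230
  231 211 172 174 175 175]
 [173 171 174 196 154  81  98 105 107 107 117 159 213 228 228 229 229 231
  228 226 180 171 172 173]
 [174 168 172 212 178 114  70  83  99 108 111 110 146 203 228 230 230 229
  230 228 209 170 172 174]
 [172 168 190 229 227 193 118  66  73  96 103 107 107 131 192 227 230 228
  227 228 224 175 174 175]
 [172 168 209 229 230 227 204 145  73  56  88 103 107  95 109 174 219 229
  228 229 225 178 171 172]
[... 436 characters left out ...]
27 228 229 228 228 208 153  89  61  66 120
  191 188 130 168 173 170]
 [174 171 167 155 188 221 227 228 229 228 229 227 227 216 178 111 118 179
  189 139 154 173 172 174]
 [171 172 172 165 142 175 219 229 227 228 227 227 227 228 226 192 193 200
  145 146 169 173 172 173]
 [171 169 169 170 166 140 157 208 223 228 226 227 229 229 228 211 173 139
  153 168 172 171 170 171]]
plate [ 0.57580064 -0.00228839  0.05159515] coretop [5.44889271e-01 7.82079343e-05 5.46659243e-02] [ 0.61014558 -0.00609443  0.05407834] [ 0.56564962 -0.02757836  0.05403995] [0.58279428 0.02684623 0.05437955] mould [ 0.5574336  -0.05121039  0.05401973] [ 0.64114442 -0.00904042  0.05463826] [0.59367475 0.051942   0.05443111]
```

Call:
carry_out(steps=[[[0,-0.05,0],0,-1],[[-0.01,-0.1,0],0,-1],[[-0.02,-0.15,0],0,-1],[[-0.025,-0.2,0.0],0,-1],[[-0.0275,-0.228,0.0],0,-1],[[-0.0275,-0.228,0.02],0,-1],[[-0.0275,-0.228,0.059],0,-1],[[-0.0275,-0.228,0.059],0,-1]])

```text
time: 2.4
tool_pos: [0.503, -0.2254, 0.1978]
ee_rot: [3.138, -0.007, 3.05]
wrist_force: [-0.2, 0.1, 1.0]
width: 0.0938
finger_force: 0.0
```

Run:
```python
from h import *
s=snap('wrist'); P=cloud(s).reshape(-1,3)
q=P[(P[:,2]>.107)&(P[:,2]<.12)&(np.hypot(P[:,0]-.504,P[:,1]+.231)<.03)]
r=cv2.minAreaRect((q[:,:2]*1000).astype(np.float32));print(len(q),np.median(q,0),r)
q=P[(P[:,2]>.037)&(P[:,2]<.047)&(np.hypot(P[:,0]-.504,P[:,1]+.231)<.05)]
r=cv2.minAreaRect((q[:,:2]*1000).astype(np.float32));print(len(q),np.median(q,0),r)
o=robot.get_obs();print(o['tool_pos'],o['ee_rot'])
go(.504,-.231,.071,174.7)
```

```text
730 [ 0.50420446 -0.23352945  0.11394534] ((504.7586364746094, -233.5856170654297), (15.859437942504883, 25.79473114013672), 83.32125854492188)
3129 [ 0.4982433  -0.22957283  0.04205914] ((505.2813415527344, -233.39378356933594), (59.48875045776367, 60.3746337890625), 83.17571258544922)
[ 0.50412853 -0.22625127  0.20043464] [ 3.13968475e+00 -2.98094984e-03  3.04959009e+00]
shift [-0.0003 -0.0047  0.1294] turn 0.002864122016313786
```

Call:
carry_out(steps=[[[-0.001,-0.0065,0.03],0.1,-1],[[-0.001,-0.0065,0.06],0.1,-1],[[-0.001,-0.0065,0.09],0.1,-1],[[-0.001,-0.0065,0.115],0.1,-1],[[-0.001,-0.0065,0.129],0.1,-1],[[-0.001,-0.0065,0.129],0.1,-1],[[-0.001,-0.0065,0.129],0.1,-1]])

```text
time: 3.32
tool_pos: [0.5063, -0.2351, 0.0743]
ee_rot: [-3.14, 0.003, 3.031]
wrist_force: [0.5, 0.2, 1.2]
width: 0.094
finger_force: 0.0
```

Call:
carry_out(steps=[[[0,0,0],0,0.3],[[0,0,0],0,0.5],[[0,0,0],0,0.6],[[0,0,0],0,0.7],[[0,0,0],0,0.8],[[0,0,0],0,0.9],[[0,0,0],0,1],[[0,0,0],0,1],[[0,0,0],0,1]])

```text
time: 4.45
tool_pos: [0.5052, -0.2341, 0.0724]
ee_rot: [3.14, -0.0, 3.031]
wrist_force: [0.4, 0.5, 0.8]
width: 0.0159
finger_force: 30.0
```

Call:
carry_out(steps=[[[0,0,-0.01],0,1],[[0,0,-0.03],0,1],[[0,0,-0.05],0,1],[[0,0,-0.07],0,1],[[0,0,-0.09],0,1],[[0,0,-0.1],0,1],[[0,0,-0.1],0,1]])

```text
time: 5.32
tool_pos: [0.5055, -0.235, 0.1734]
ee_rot: [-3.141, 0.002, 3.03]
wrist_force: [0.9, -0.7, -1.3]
width: 0.016
finger_force: 30.0
```

Run:
```python
from h import *
o=robot.get_obs();print(o['tool_pos'],o['ee_rot'],o['wrist_force'],o['width'])
go(.5755,-.003,.16,224.8)
s=snap('wrist','w2.png')
P=cloud(s).reshape(-1,3);q=P[(P[:,2]>o['tool_pos'][2]+.03)&(P[:,2]<o['tool_pos'][2]+.055)&(np.hypot(P[:,0]-o['tool_pos'][0],P[:,1]-o['tool_pos'][1])<.022)]
print(len(q),q.mean(0),q.min(0),q.max(0))
```

```text
[ 0.50548339 -0.23504587  0.1733775 ] [-3.14063679e+00  1.57081054e-03  3.03028141e+00] [ 0.90386506 -0.71312309 -1.27241993] 0.01598755792123789
shift [-0.0438  0.2384  0.0134] turn -5.117766436260678
4142 [ 0.5008087  -0.23505159  0.21529749] [ 0.49110568 -0.25419411  0.20338768] [ 0.51861697 -0.2147736   0.22832682]
```

View pics/w2.png

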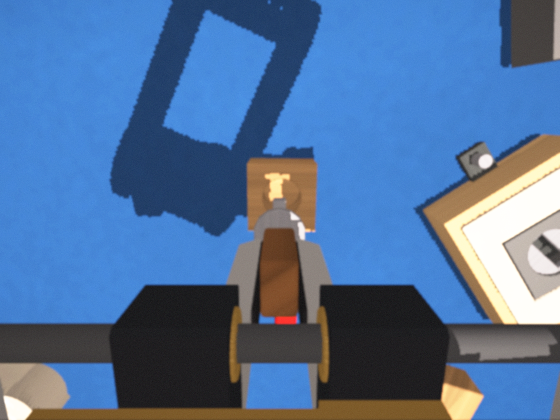

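The view shows the puller upright between the fingers, clear above the stand (shoulder at 281,225; stand hole at 281,190). The mould is to the right, slot at (545,250). I go above the slot.

Call:
carry_out(steps=[[[0,0.02,0],0,1],[[0,0.06,0],-1,1],[[-0.01,0.1,0],-2,1],[[-0.02,0.14,0],-3,1],[[-0.03,0.18,0],-4,1],[[-0.04,0.215,0],-5,1],[[-0.0445,0.2375,0],-5.1,1],[[-0.0445,0.2375,0.015],-5.1,1],[[-0.0445,0.2375,0.032],-5.1,1],[[-0.0445,0.2375,0.032],-5.1,1]])

```text
time: 6.62
tool_pos: [0.5735, -0.0041, 0.137]
ee_rot: [3.137, -0.004, -2.364]
wrist_force: [0.5, 0.3, -2.2]
width: 0.0157
finger_force: 30.0
```

Run:
```python
from h import *
s=snap('wrist');c=cv2.cvtColor(s['image'],cv2.COLOR_RGB2BGR)[120:300,160:400]
a=snap('scene');d=cv2.cvtColor(a['image'],cv2.COLOR_RGB2BGR)[150:270,220:340]
c=cv2.resize(c,(560,420),interpolation=cv2.INTER_CUBIC)
d=cv2.resize(d,(240,240),interpolation=cv2.INTER_CUBIC);d=cv2.copyMakeBorder(d,0,180,0,0,0)
cv2.imwrite('pics/w3.png',np.hstack([c,d]))
o=robot.get_obs();print(o['tool_pos'],o['ee_rot'],o['joint_positions'],o['wrist_force'],(-s['R'].T@s['t']).round(4))
```

```text
[ 0.57514034 -0.00434206  0.1397005 ] [ 3.14047308e+00 -9.60766621e-04 -2.36409885e+00] [-1.06097021e-01  1.65555724e-01  1.41410352e+00 -3.24601375e-05
  1.56340835e+00 -2.45438635e+00] [-0.69865934 -0.35319779 -0.99329261] [ 0.5249 -0.0546  0.3167]
```

View pics/w3.png

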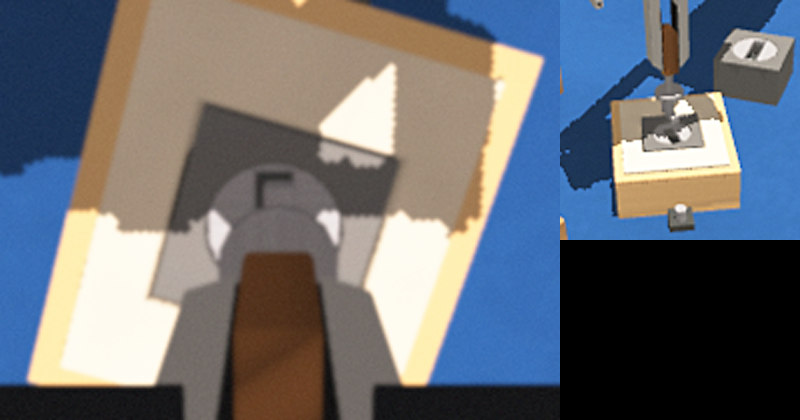

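Run:
```python
from h import *
s=load('wrist');tp=np.array([.57514,-.00434]);y=-2.3641
ex=np.array([np.cos(y),np.sin(y)]);ey=np.array([ex[1],-ex[0]])
print(s['mtx'])
def t(n,c,r,z):
    w=ray(s,160+(c+.5)*240/560-.5,120+(r+.5)*180/420-.5,z)[:2]-tp; print(n,(w@ex*1000).round(2),(w@ey*1000).round(2))
for n,c,r,z in [('bush top 21',274,163,.054),('bush L -21',207,228,.054),('bush R +21',342,228,.054),('slot end L 18,-6',255,172,.0515),('slot end R 18,6',292,172,.0515),('slot L low',255,206,.0515),
 ('sh top 16',279,205,.1017),('sh L',218,260,.1017),('sh R',340,260,.1017),('grip front 13 L',243,253,.1817),('gripR',314,253,.1817),
 ('core TL',203,103,.054),('core TR',398,158,.054),('core L',150,297,.054)]: t(n,c,r,z)
```

```text
[[365.27688034   0.         278.79794367]
 [  0.         365.27688034 208.04779671]
 [  0.           0.           1.        ]]
bush top 21 19.91 -0.29
bush L -21 -1.19 -21.71
bush R +21 -1.25 21.43
slot end L 18,-6 16.53 -6.32
slot end R 18,6 16.51 5.42
slot L low 5.41 -6.39
sh top 16 18.09 0.94
sh L 3.16 -15.15
sh R 3.11 17.06
grip front 13 L 29.63 -5.58
gripR 29.61 6.17
core TL 38.74 -22.15
core TR 21.47 38.57
core L -24.48 -40.74
```

Call:
carry_out(steps=[[[-0.0033,-0.001,0],0,1],[[-0.0033,-0.001,0.006],0,1],[[-0.0033,-0.001,0.012],0,1],[[-0.0033,-0.001,0.017],0,1],[[-0.0033,-0.001,0.019],0,1],[[-0.0033,-0.001,0.021],0,1],[[-0.0033,-0.001,0.021],0,1]])

```text
time: 7.6
tool_pos: [0.5788, -0.0019, 0.1194]
ee_rot: [3.141, 0.0, -2.363]
wrist_force: [-0.0, -0.9, -2.0]
width: 0.0156
finger_force: 30.0
```

Call:
carry_out(steps=[[[0,0,0.001],0,1],[[0,0,0.002],0,1],[[0,0,0.003],0,1],[[0,0,0.004],0,1],[[0,0,0.004],0,1]])

```text
time: 8.22
tool_pos: [0.5787, -0.0019, 0.1153]
ee_rot: [3.141, -0.0, -2.363]
wrist_force: [0.0, -0.2, -1.7]
width: 0.0162
finger_force: 30.0
```

Call:
carry_out(steps=[[[0,0,0.001],0,1],[[0,0,0.002],0,1],[[0,0,0.003],0,1],[[0,0,0.004],0,1],[[0,0,0.004],0,1]])

```text
time: 8.85
tool_pos: [0.5787, -0.002, 0.1113]
ee_rot: [3.141, -0.0, -2.363]
wrist_force: [0.1, -0.3, -1.8]
width: 0.0157
finger_force: 30.0
```

Call:
carry_out(steps=[[[0,0,0.0015],0,1],[[0,0,0.003],0,1],[[0,0,0.0045],0,1],[[0,0,0.006],0,1],[[0,0,0.007],0,1],[[0,0,0.007],0,1]])

```text
time: 9.6
tool_pos: [0.5787, -0.002, 0.1043]
ee_rot: [3.141, -0.0, -2.363]
wrist_force: [-0.4, -0.8, -1.2]
width: 0.0161
finger_force: 30.0
```

Call:
carry_out(steps=[[[0,0,0.001],0,1],[[0,0,0.002],0,1],[[0,0,0.003],0,1],[[0,0,0.003],0,1]])

```text
time: 10.1
tool_pos: [0.5787, -0.0019, 0.1013]
ee_rot: [3.141, -0.0, -2.363]
wrist_force: [0.6, 0.7, -1.2]
width: 0.0158
finger_force: 30.0
```

Foot at about 0.0353 with no contact; feeling down by 1 mm steps.

Call:
carry_out(steps=[[[0,0,0.0005],0,1],[[0,0,0.001],0,1],[[0,0,0.0015],0,1],[[0,0,0.0015],0,1]])

```text
time: 10.6
tool_pos: [0.5788, -0.002, 0.1001]
ee_rot: [-3.141, 0.0, -2.363]
wrist_force: [0.2, -0.6, -0.8]
width: 0.0156
finger_force: 30.0
```

Call:
carry_out(steps=[[[0,0,0.0005],0,1],[[0,0,0.001],0,1],[[0,0,0.001],0,1]])

```text
time: 10.98
tool_pos: [0.579, -0.002, 0.0997]
ee_rot: [-3.141, 0.0, -2.363]
wrist_force: [-0.3, 0.6, 2.3]
width: 0.0161
finger_force: 30.0
```

Contact at TCP 0.100. Now screw clockwise (positive roll), sinking with the thread.

Call:
carry_out(steps=[[[0,0,0.0001],0.3,1],[[0,0,0.0003],0.6,1],[[0,0,0.0006],1,1],[[0,0,0.0009],1.4,1],[[0,0,0.0011],1.8,1],[[0,0,0.0011],1.8,1]])

```text
time: 11.72
tool_pos: [0.5796, -0.0018, 0.0986]
ee_rot: [-3.141, 0.002, -2.676]
wrist_force: [1.0, -0.3, 2.1]
width: 0.0157
finger_force: 30.0
```

Run:
```python
from h import *
o=robot.get_obs();print(o['tool_pos'],o['ee_rot'],o['wrist_force'],o['wrist_torque'])
```

```text
[ 0.5796199  -0.00182922  0.09861169] [-3.14082208e+00  2.24022803e-03 -2.67593547e+00] [ 1.01666126 -0.27634242  2.09944345] [ 0.11902934 -0.1266908   0.04801338]
```

Call:
carry_out(steps=[[[0,-0.0004,0.0003],0.4,1],[[0,-0.0006,0.0006],0.8,1],[[0.0001,-0.0008,0.0009],1.2,1],[[0.0001,-0.0009,0.0012],1.6,1],[[0.0001,-0.001,0.0014],2,1],[[0.0001,-0.001,0.0014],2,1]])

```text
time: 12.48
tool_pos: [0.5797, -0.0025, 0.0974]
ee_rot: [3.141, 0.002, -3.024]
wrist_force: [-0.4, 1.5, 5.0]
width: 0.016
finger_force: 30.0
```

```bash
cat > st.py <<'E'
from h import *
o=robot.get_obs();[print(k,np.round(o[k],4)) for k in ('time','tool_pos','ee_rot','wrist_force','wrist_torque')]
E
python3 st.py
```

```text
time 12.475
tool_pos [ 0.5797 -0.0025  0.0974]
ee_rot [ 3.1410e+00  1.8000e-03 -3.0241e+00]
wrist_force [-0.435   1.5228  4.9838]
wrist_torque [0.3814 0.0811 0.0047]
```

Call:
carry_out(steps=[[[0,-0.0001,0.0002],0.3,1],[[0,-0.0002,0.0003],0.6,1],[[0,-0.0002,0.0003],0.9,1],[[0,-0.0002,0.0003],0.9,1]])

```text
time: 12.98
tool_pos: [0.5795, -0.003, 0.097]
ee_rot: [3.141, 0.001, 3.103]
wrist_force: [-1.4, 0.2, 4.6]
width: 0.0157
finger_force: 30.0
```

```bash
python3 st.py
```

```text
time 12.975
tool_pos [ 0.5795 -0.003   0.097 ]
ee_rot [3.1415e+00 1.2000e-03 3.1025e+00]
wrist_force [-1.3923  0.1663  4.5515]
wrist_torque [0.2104 0.1951 0.1469]
```

Call:
carry_out(steps=[[[0,0,0],0.2,1],[[0,0,0],0.4,1],[[0,0,0],0.6,1],[[0,0,0],0.6,1]])

```text
time: 13.48
tool_pos: [0.5795, -0.0032, 0.097]
ee_rot: [-3.141, 0.001, 2.998]
wrist_force: [-0.8, -0.6, 5.6]
width: 0.0158
finger_force: 30.0
```

```bash
python3 st.py
```

```text
time 13.475
tool_pos [ 0.5795 -0.0032  0.097 ]
ee_rot [-3.1413e+00  1.1000e-03  2.9978e+00]
wrist_force [-0.8392 -0.6003  5.5616]
wrist_torque [0.0773 0.2311 0.1932]
```

The stop is met (0.19 N m). Draw up slowly.

Call:
carry_out(steps=[[[0,0,-0.001],0,1],[[0,0,-0.002],0,1],[[0,0,-0.003],0,1],[[0,0,-0.004],0,1],[[0,0,-0.005],0,1],[[0,0,-0.006],0,1],[[0,0,-0.006],0,1]])

```text
time: 14.35
tool_pos: [0.578, -0.003, 0.1012]
ee_rot: [-3.142, -0.003, 2.995]
wrist_force: [0.1, -0.3, -9.5]
width: 0.0159
finger_force: 30.0
```

```bash
python3 st.py
```

```text
time 14.35
tool_pos [ 0.578  -0.003   0.1012]
ee_rot [-3.1415 -0.0032  2.9955]
wrist_force [ 0.0708 -0.306  -9.5102]
wrist_torque [-0.0718 -0.1504  0.1931]
```

Call:
carry_out(steps=[[[0,0,-0.0015],0,1],[[0,0,-0.003],0,1],[[0,0,-0.0045],0,1],[[0,0,-0.006],0,1],[[0,0,-0.0075],0,1],[[0,0,-0.009],0,1],[[0,0,-0.0105],0,1],[[0,0,-0.012],0,1],[[0,0,-0.012],0,1]])

```text
time: 15.48
tool_pos: [0.5791, -0.0031, 0.1144]
ee_rot: [3.142, -0.0, 2.996]
wrist_force: [-1.0, 0.6, -10.0]
width: 0.0154
finger_force: 30.0
```

Run:
```python
from h import *
import st
s=snap('scene');P=cloud(s)
q=P[(P[...,2]>.05)&(np.hypot(P[...,0]-.577,P[...,1]+.003)<.03)];print(np.histogram(q[:,2],bins=np.arange(.05,.13,.003)))
```

```text
time 15.475
tool_pos [ 0.5791 -0.0031  0.1144]
ee_rot [ 3.1415 -0.      2.9955]
wrist_force [-1.037   0.6115 -9.9858]
wrist_torque [0.0307 0.2475 0.1743]
(array([  0,   3,   3,   9,  15,  28,  72, 115,   0,  10,  27,  65,   7,
         6,   5,   3,   4,   4,   3,   4,   6,   9,   9,  15,  20,  27]), array([0.05 , 0.053, 0.056, 0.059, 0.062, 0.065, 0.068, 0.071, 0.074,
       0.077, 0.08 , 0.083, 0.086, 0.089, 0.092, 0.095, 0.098, 0.101,
       0.104, 0.107, 0.11 , 0.113, 0.116, 0.119, 0.122, 0.125, 0.128]))
```

Call:
carry_out(steps=[[[0,0,-0.002],0,1],[[0,0,-0.004],0,1],[[0,0,-0.006],0,1],[[0,0,-0.008],0,1],[[0,0,-0.01],0,1],[[0,0,-0.012],0,1],[[0,0,-0.014],0,1],[[0,0,-0.016],0,1],[[0,0,-0.018],0,1],[[0,0,-0.02],0,1]])

```text
time: 16.77
tool_pos: [0.5792, -0.003, 0.1344]
ee_rot: [3.141, -0.0, 2.996]
wrist_force: [-2.6, 1.0, -9.1]
width: 0.0159
finger_force: 30.0
```

Call:
carry_out(steps=[[[0,0,-0.002],0,1],[[0,0,-0.005],0,1],[[0,0,-0.008],0,1],[[0,0,-0.012],0,1],[[0,0,-0.016],0,1],[[0,0,-0.02],0,1],[[0,0,-0.025],0,1],[[0,0,-0.03],0,1],[[0,0,-0.03],0,1],[[0,0,-0.03],0,1]])

```text
time: 18.02
tool_pos: [0.5791, -0.0031, 0.164]
ee_rot: [3.141, -0.0, 2.996]
wrist_force: [0.3, 0.1, -5.3]
width: 0.016
finger_force: 30.0
```

Run:
```python
from h import *
import st
s=snap('scene','s5.png');go(.487,.242,.17,None)
```

```text
time 18.025
tool_pos [ 0.5791 -0.0031  0.164 ]
ee_rot [ 3.1415e+00 -2.0000e-04  2.9956e+00]
wrist_force [ 0.3033  0.0962 -5.3123]
wrist_torque [0.0075 0.0611 0.0267]
shift [ 0.1267  0.2291 -0.0061] turn None
```

View pics/s5.png

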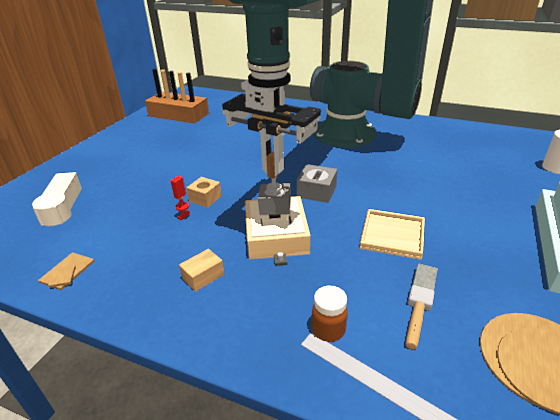

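The core hangs level on the puller at (275,205), clear of the mould. The tray is at (393,233). I carry it there.

Call:
carry_out(steps=[[[0.005,0.01,-0.006],0,1],[[0.02,0.035,-0.006],0,1],[[0.035,0.065,-0.006],0,1],[[0.055,0.1,-0.006],0,1],[[0.075,0.135,-0.006],0,1],[[0.095,0.17,-0.006],0,1],[[0.11,0.2,-0.006],0,1],[[0.122,0.22,-0.006],0,1],[[0.127,0.229,-0.006],0,1],[[0.127,0.229,-0.006],0,1]])

```text
time: 19.32
tool_pos: [0.4866, 0.2423, 0.1704]
ee_rot: [-3.141, 0.0, 2.997]
wrist_force: [0.3, -0.5, -5.1]
width: 0.0158
finger_force: 30.0
```

Call:
carry_out(steps=[[[0,0,0.005],0,1],[[0,0,0.013],0,1],[[0,0,0.021],0,1],[[0,0,0.029],0,1],[[0,0,0.037],0,1],[[0,0,0.045],0,1],[[0,0,0.052],0,1],[[0,0,0.056],0,1],[[0,0,0.058],0,1],[[0,0,0.058],0,1]])

```text
time: 20.58
tool_pos: [0.4869, 0.242, 0.1123]
ee_rot: [3.141, 0.0, 2.996]
wrist_force: [0.2, 0.7, -4.7]
width: 0.0158
finger_force: 30.0
```

Run:
```python
from h import *
import st
t=snap('top','t6.png');s=snap('scene','s6.png')
A=cv2.imread('pics/s6.png')[170:290,330:490];B=cv2.imread('pics/t6.png')[190:310,110:270]
cv2.imwrite('pics/c6.png',np.hstack([cv2.resize(A,(400,300)),cv2.resize(B,(400,300))]))
```

```text
time 20.575
tool_pos [0.4869 0.242  0.1123]
ee_rot [3.1414e+00 1.0000e-04 2.9956e+00]
wrist_force [ 0.2366  0.6643 -4.7344]
wrist_torque [-0.012   0.0083  0.0017]
```

View pics/c6.png

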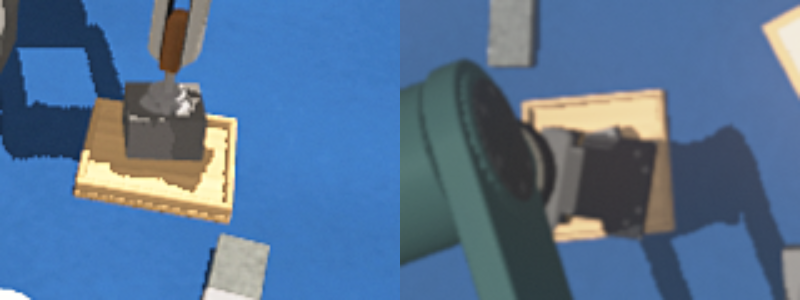

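The crops show the core hanging over the middle of the tray. I lower it by feel.

Call:
carry_out(steps=[[[0,0,0.004],0,1],[[0,0,0.008],0,1],[[0,0,0.012],0,1],[[0,0,0.015],0,1],[[0,0,0.0165],0,1],[[0,0,0.018],0,1],[[0,0,0.018],0,1]])

```text
time: 21.55
tool_pos: [0.4868, 0.2419, 0.0941]
ee_rot: [3.142, -0.0, 2.995]
wrist_force: [0.0, 0.1, -5.7]
width: 0.0161
finger_force: 30.0
```

Call:
carry_out(steps=[[[0,0,0.0005],0,1],[[0,0,0.001],0,1],[[0,0,0.0015],0,1],[[0,0,0.002],0,1],[[0,0,0.0025],0,1],[[0,0,0.003],0,1],[[0,0,0.003],0,1]])

```text
time: 22.42
tool_pos: [0.4871, 0.242, 0.0914]
ee_rot: [3.141, 0.001, 2.995]
wrist_force: [1.3, -0.4, -3.8]
width: 0.0159
finger_force: 30.0
```

Call:
carry_out(steps=[[[0,0,0.0005],0,1],[[0,0,0.001],0,1],[[0,0,0.001],0,1]])

```text
time: 22.8
tool_pos: [0.4871, 0.242, 0.0906]
ee_rot: [3.141, 0.001, 2.996]
wrist_force: [0.4, -0.9, -2.1]
width: 0.016
finger_force: 30.0
```

Call:
carry_out(steps=[[[0,0,0.0003],0,1],[[0,0,0.0006],0,1],[[0,0,0.0006],0,1]])

```text
time: 23.18
tool_pos: [0.4871, 0.242, 0.0899]
ee_rot: [3.141, 0.001, 2.996]
wrist_force: [0.2, -0.5, 0.2]
width: 0.0154
finger_force: 30.0
```

Call:
carry_out(steps=[[[0,0,0],0,0.6],[[0,0,0],0,0.4],[[0,0,0],0,0.2],[[0,0,0],0,0],[[0,0,0],0,0],[[0,0,-0.01],0,0],[[0,0,-0.04],0,0],[[0,0,-0.08],0,0],[[0,0,-0.12],0,0],[[0,0,-0.12],0,0]])

```text
time: 24.42
tool_pos: [0.489, 0.2428, 0.2149]
ee_rot: [3.137, 0.009, 2.996]
wrist_force: [-0.3, 0.1, -0.4]
width: 0.0472
finger_force: 0.0
```

Run:
```python
from h import *
import st
s=snap('scene','s7.png')
A=cv2.imread('pics/s7.png')[150:290,300:500];cv2.imwrite('pics/c7.png',cv2.resize(A,(600,420)))
w=snap('wrist');P=cloud(w).reshape(-1,3)
for lo,hi,r,n in [(.04,.05,.05,'coretop'),(.10,.13,.04,'griptop'),(.014,.022,.1,'tray')]:
    q=P[(P[:,2]>lo)&(P[:,2]<hi)&(np.hypot(P[:,0]-.487,P[:,1]-.242)<r)]
    if len(q)>5: print(n,np.median(q,0),cv2.minAreaRect((q[:,:2]*1000).astype(np.float32)))
```

```text
time 24.425
tool_pos [0.489  0.2428 0.2149]
ee_rot [3.1368 0.0085 2.9956]
wrist_force [-0.3102  0.128  -0.4455]
wrist_torque [ 0.0018 -0.0593  0.0301]
coretop [0.47567259 0.25032522 0.04598773] ((485.5799560546875, 241.12937927246094), (64.40404510498047, 64.15707397460938), 13.891661643981934)
griptop [0.47498891 0.23864966 0.12139545] ((486.33538818359375, 234.81185913085938), (18.065319061279297, 26.61452865600586), 79.84367370605469)
tray [0.47787107 0.24374001 0.01782066] ((487.37554931640625, 242.84353637695312), (130.10205078125, 130.30247497558594), 5.012548923492432)
```

View pics/c7.png

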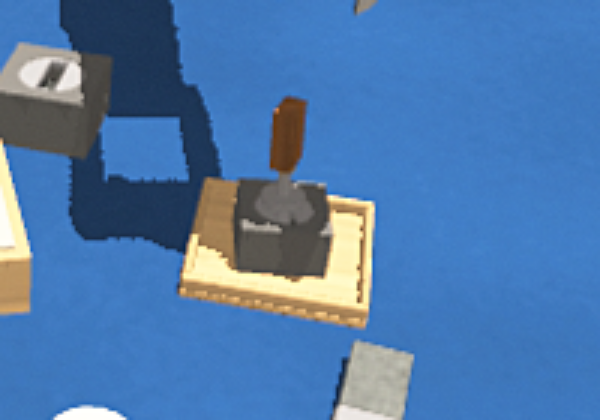

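The core stands flat in the tray, 2 mm off centre with its top at 0.046. The puller is still in it, tilted about 0.08 rad, and released. I let it settle, then hand in.

Call:
carry_out(steps=[[[0,0,0],0,0],[[0,0,0],0,0],[[0,0,0],0,0],[[0,0,0],0,0],[[0,0,0],0,0],[[0,0,0],0,0]])

```text
time: 25.28
tool_pos: [0.4869, 0.242, 0.2097]
ee_rot: [3.141, 0.0, 2.996]
wrist_force: [0.0, 0.7, 0.5]
width: 0.0469
finger_force: 0.0
```

```bash
python3 -c "
from bench import robot
print(robot.close_job())"
```

```text
the job is handed in; nothing more can be done
None
```

The core was drawn and stands flat, about 2 mm off the tray's centre, with the released puller still in it and leaning roughly 0.08 rad; I handed the job in at about 25 s, and no verdict came back.

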